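Hang the injector on the windscreen-repair carousel

ROBOT

A 6-joint arm with a two-finger parallel gripper is mounted at the origin on the work surface. World frame = base frame: x ahead of the robot, y to its left, z up, the work surface at z = 0. Lengths are in m, angles in rad, forces in N, time in s.
With the tool pointing down it reaches from about 0.275 to 0.975 m from the base axis. Payload 8.4 kg.
Tool frame: the origin (TCP) lies between the finger pads; the fingertips stand 22 mm ahead of it and the grasp point (between the pads) lies 3 mm ahead of it; z points along the fingers, y is the direction in which the jaws open and shut (so a half turn about z gives the same grasp; the last joint's range is limited). The gripper opens to 92 mm and grips with 3 to 60 N. Pads are 20 mm wide; open, the fingers measure 128 mm over their backs; the gripper's body (75 mm by 189 mm) begins 69 mm behind the grasp point.
Start: joints at [-1.167, 0.353, 1.633, -0, 1.155, -0.002], TCP at [0.247, -0.574, 0.237] pointing down, gripper open.
Joint ranges: [-2.63, 2.63], [-0.92, 2.1], [0.06, 2.66], [-1.3, 4.44], [0, 2.69], [-3.02, 3.02]. Speed limits (rad/s): [2.22, 2.22, 2.79, 3.14, 3.14, 3.14].

INTERFACE

Orientations are given as a unit quaternion [w, x, y, z].
In Python, from cell import bot, camera, spot_in, outline_of gives the robot as it stands.
- The arm moves only by the shell command python3 -m creep 'ROWS' [FORCE]. ROWS is JSON, a list that holds one entry, the list of rows, each a list of 7 numbers: the closure, from 0 (fully open) to 1 (shut), then the shift along the tool's x, y, z in m, then the turn, a rotation vector about the tool's x, y, z in rad. A call has exactly 10 rows; each row shifts and turns the pose as measured when the row begins, along the tool's axes as they then stand; what a row does not reach is not made up. A row lasts 1/10 s, in which the tool goes at most 50 mm and 8.59 degrees, less where a joint would pass 70% of its speed; a pose out of reach is approached as far as the arm can. A call with a gripper value outside its range is refused whole. The fingers move at their own pace and stop on an object; FORCE is the grip in N (left out, the last holds). Time passes only in rows, so rows that do not move let the fingers close, or fill a call up. It gives the time, the measured TCP pose, the force and the opening at its end, in the units of the state.
- bot.observe(): the state, without advancing time (a new reading comes with each control period).
- camera(name): name is "scene" or "top" or "wrist"; returns a dict with "img" (480x640x3 uint8, blue, green, red), "fx", "fy", "cx", "cy" (pixels), "dist" ([k1, k2, p1, p2, k3] as OpenCV has them; the pictures are not rectified), "extrinsics" (4x4, takes a point from camera to world coordinates); the wrist camera has in their place "hand_eye" (4x4, takes a point from camera to tool coordinates, whose origin is the TCP and whose axes are the flange's). Camera axes: x right, y down, z forward; pixel columns grow to the right and rows downward; lengths in m; the calibration is good to about 2 mm. A picture is of the moment at which its call begins: read the wrist's pose just before it. There is no depth.
- bot.close_job(): hands the job in, once; it reports no verdict.
Trained networks look in a picture, given as the dict that the camera call returned (one of the last four; its "shot" number tells which), for a name from the list of things; names that differ only in an ending like _2 or _b are one class to them, and where a whole thing is asked for, a point or a joint stands for the part that bears it (a point fixed in the world has none). Each returns a list of dicts, best first, with "confidence" (0 to 1); they miss things now and then, are a little off and sometimes report something else, mostly with a low value. They report only what shows in the picture. A call takes as long as a camera call.
- spot_in(thing, picture): "pixel" ([column, row] in pixels, amid what is visible of it).
- outline_of(thing, picture): "pixels" (480x640 bool, what is visible of it) and "pixel" ([column, row] in pixels, amid what is visible of it).
The state is a dict: "time_s": time; "joint_positions": joint angles; "qvel": joint speeds; "effort": joint torques, N m; "position": TCP position; "eef_rot": TCP orientation; "force": force on the tool from outside, world axes, zero at the start; "wrist_torque": the same for the moment, N m; "finger_gap": finger opening in m.
Only numpy, scipy, OpenCV 4.12 (cv2) and the standard library are available. Lean on these libraries where they do the work, as an engineer would, in place of code of your own. Each camera call takes 0.05 s, during which the arm holds its last target.

TASK

On the windscreen-repair bench, first turn the tool carousel until its empty forked hook stands over the pointer on the base, leaving the injector on the bench meanwhile. Then hang the loose collared injector on that hook, upright, with its collar lying flat on both prongs behind the upturned tips, and let go, leaving the hook over the pointer.

Things in the scene. Friction and masses are not known exactly. Their poses are not given: they have to be found in the camera images.
- injector_mid (a point): Loose injector standing on the bench, the only one there with a collar; round, 151 mm tall, 0.17-0.35 kg. Upward: steel barrel d 36 x 50 mm (rubber foot d 48), neck d 12 x 45, collar d 54 x 6, black grip d 28 x 50 to hold from above. Point: on its axis half-way up, 19.5 mm below the collar's underside, 50.5 below mid-grip; z up. Nearest neighbours (bottle, torch, bare barrel) under 125 mm tall.
- hook (a point): Empty one of 4 forked hooks of an aluminium carousel (others hold clipped-on injectors, tops 206 mm up). Point: seat for a hung injector's axis, midway between the prongs, level with their tops, 150 mm up, 120 mm from the upright axis; x outward. Prongs 8 mm wide and thick, 28 apart, reach 42 mm outward, tips (last 6 mm) turned up 7 mm. Neck enters from outside, collar above the tips, then lower.
- mark (a point): Flat dark steel pointer tongue, 24 mm wide, 10 mm tall, on the carousel's fixed round base (d 180 mm, 15 mm tall), its sharp end 200 mm from the carousel's upright axis. Point: on the tongue's top, 120 mm from that axis, so that the hook is over the pointer when straight above this point; x outward along the tongue.
- knob (a point): Black bar knob on top of the carousel, turning with it. Point: the bar's middle, on the carousel's upright axis, 186 mm up. Bar 60 mm long, 16 wide, 40 tall; its long side (x) points at the empty hook. Hub below it: d 90 mm, top 155 mm up. The carousel turns against 0.12 N m friction, stays where left, and starts with the empty hook 0.6-1.45 rad clockwise (from above) of the pointer.

How it is judged:
On the way:
1. the empty hook has been turned over the pointer while the injector still stands on the bench (horizontal distance between hook and mark below 0.025 m and height (world z) of injector_mid below 0.085 m), for 0.2 s.
At the end, for the whole second after the job is handed in: The injector hangs at rest on the empty hook, collar flat on the prongs (height within about 5 mm of seated, upright within 5 degrees, its axis within 18 mm of the seat), and the hook stands within 30 mm (about 14 degrees) of straight over the pointer's mark (horizontal distance between hook and mark below 0.03 m and horizontal distance between injector_mid and hook below 0.018 m and z of injector_mid in the frame of hook between -0.0245 and -0.015 m and angle between injector_mid's own z axis and vertical below 0.09 rad and linear speed of injector below 0.02 m/s); the robot touches nothing.
It also fails if it takes over 53 s, if anything falls off the work surface, if the arm or the gripper's body presses on something with over 40 N, if the wrist force passes 120 N, or if a joint passes its speed limit or range.

## Working session

There is one attempt and no reset: what is moved stays moved. The work goes in short steps, Python scripts to look and compute and a shell command to move; the robot and the scene stay as the last step left them, time stands still between calls to the robot, and variables do not carry over. Pictures are saved under pics/ and viewed, and the job is handed in when it is done.

```bash
ls; mkdir -p pics; cat > h.py <<'E'
import numpy as np, cv2
from cell import bot, camera, spot_in, outline_of
from scipy.spatial.transform import Rotation as R
def K(c): return np.array([[c['fx'],0,c['cx']],[0,c['fy'],c['cy']],[0,0,1.]])
def Rq(q): return R.from_quat([q[1],q[2],q[3],q[0]]).as_matrix()
def ext(c,st=None):
    if 'extrinsics' in c: return np.array(c['extrinsics'])
    T=np.eye(4);T[:3,:3]=Rq(st['eef_rot']);T[:3,3]=st['position'];return T@np.array(c['hand_eye'])
def ray(c,px,st=None):
    E=ext(c,st)
    p=cv2.undistortPoints(np.array([[px]],float),K(c),np.array(c['dist']))[0,0]
    d=E[:3,:3]@np.array([p[0],p[1],1]);return E[:3,3],d
def atz(c,px,z,st=None):
    o,d=ray(c,px,st);return o+d*(z-o[2])/d[2]
def proj(c,P,st=None):
    E=np.linalg.inv(ext(c,st));P=np.atleast_2d(np.asarray(P,float))
    return cv2.projectPoints(P,cv2.Rodrigues(E[:3,:3])[0],E[:3,3],K(c),np.array(c['dist']))[0][:,0]
def tri(rs):
    A=0;b=0
    for o,d in rs:
        d=d/np.linalg.norm(d);M=np.eye(3)-np.outer(d,d);A=A+M;b=b+M@o
    return np.linalg.solve(A,b)
E
python3 - <<'E'
from h import *
st=bot.observe();print(st)
for n in ["scene","top","wrist"]:
    c=camera(n);cv2.imwrite(f'pics/{n}0.png',c['img'])
    print(n,np.round(ext(c,st),3).tolist())
    for t in ["injector_mid","hook","mark","knob"]:
        print(n,t,[(np.round(s['pixel'],1).tolist(),round(s['confidence'],2)) for s in spot_in(t,c)][:4])
E
```

```text
pics
{'time_s': 0.0, 'joint_positions': array([-1.16740681e+00,  3.53609434e-01,  1.63411411e+00, -1.54374938e-05,
        1.15520029e+00, -2.39862726e-03]), 'qvel': array([-0.00052289,  0.00050421,  0.00141735, -0.00027366, -0.0017411 ,
        0.00038007]), 'effort': array([ 3.10003816e-03, -5.93829954e+01, -3.34215438e+01,  6.99865166e-02,
        2.32965517e-02, -1.46220636e-04]), 'position': array([ 0.24653226, -0.57382794,  0.23589642]), 'eef_rot': array([-6.50847840e-04,  9.79486665e-01,  2.01507891e-01, -1.39473060e-04]), 'force': array([-0.36148729, -0.45572682, -0.76491072]), 'wrist_torque': array([-0.0116799 ,  0.00834581, -0.04230696]), 'finger_gap': 0.09157125359625731}
scene [[-0.087, 0.851, -0.517, 0.97], [0.996, 0.073, -0.047, 0.1], [-0.003, -0.519, -0.855, 0.911], [0.0, 0.0, 0.0, 1.0]]
scene injector_mid [([488.5, 236.4], 0.9)]
scene hook [([130.4, 244.1], 0.7)]
scene mark [([152.9, 273.7], 0.91), ([488.4, 237.4], 0.6)]
scene knob [([131.0, 243.4], 0.78)]
top [[-0.008, -0.989, 0.149, 0.403], [-1.0, 0.004, -0.029, 0.063], [0.028, -0.15, -0.988, 0.918], [0.0, 0.0, 0.0, 1.0]]
top injector_mid [([146.4, 286.8], 0.67)]
top hook [([481.9, 227.4], 0.87)]
top mark [([455.5, 227.7], 0.91)]
top knob [([480.6, 226.9], 0.88)]
wrist [[0.395, -0.877, -0.273, 0.324], [-0.919, -0.377, -0.116, -0.541], [-0.002, 0.297, -0.955, 0.383], [0.0, 0.0, 0.0, 1.0]]
wrist injector_mid []
wrist hook []
wrist mark []
wrist knob []
```

View pics/scene0.png

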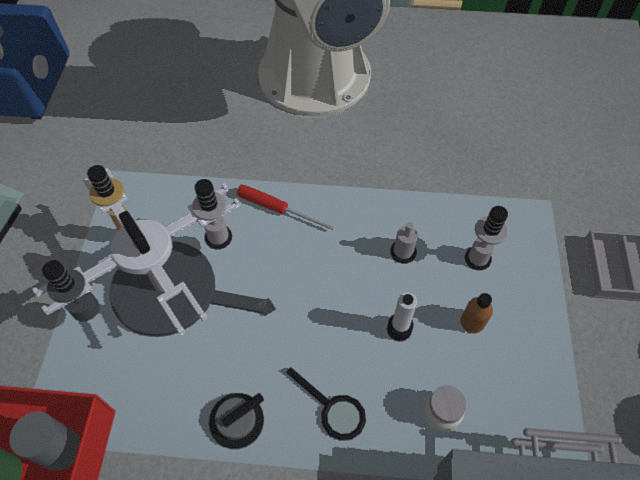

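View pics/top0.png

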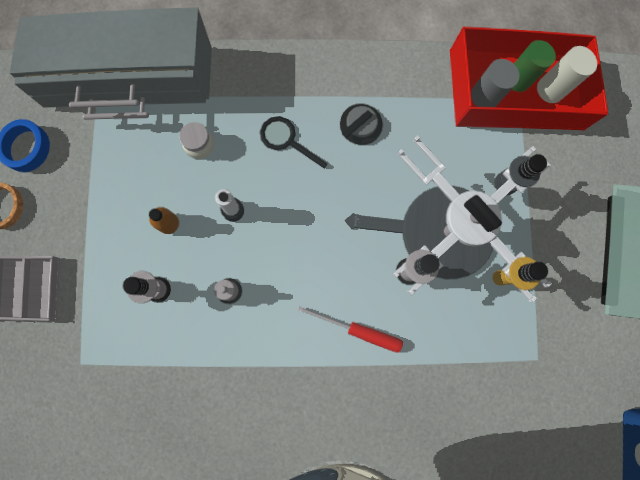

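```bash
python3 - <<'E'
import cv2
a=cv2.imread('pics/top0.png')[110:310,330:570];cv2.imwrite('pics/t0z.png',cv2.resize(a,None,fx=3,fy=3,interpolation=cv2.INTER_CUBIC))
a=cv2.imread('pics/scene0.png')[150:350,30:290];cv2.imwrite('pics/s0z.png',cv2.resize(a,None,fx=3,fy=3,interpolation=cv2.INTER_CUBIC))
E
```

```text
(no output)
```

View pics/t0z.png

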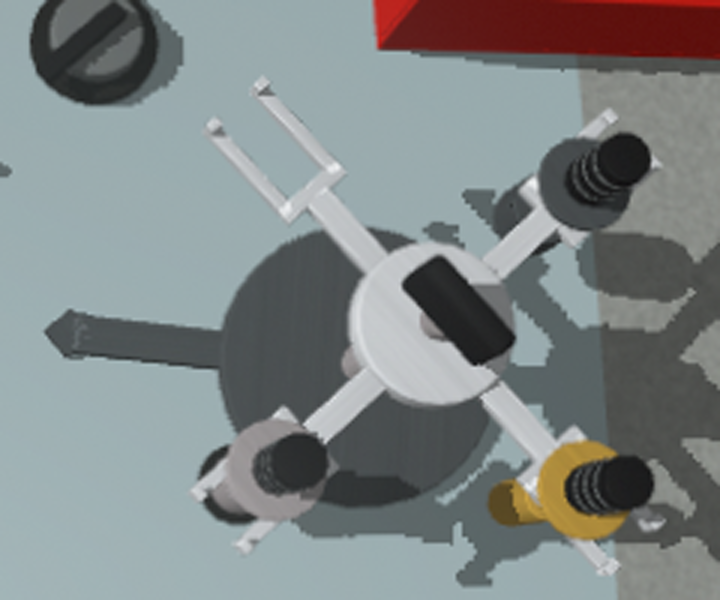

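View pics/s0z.png

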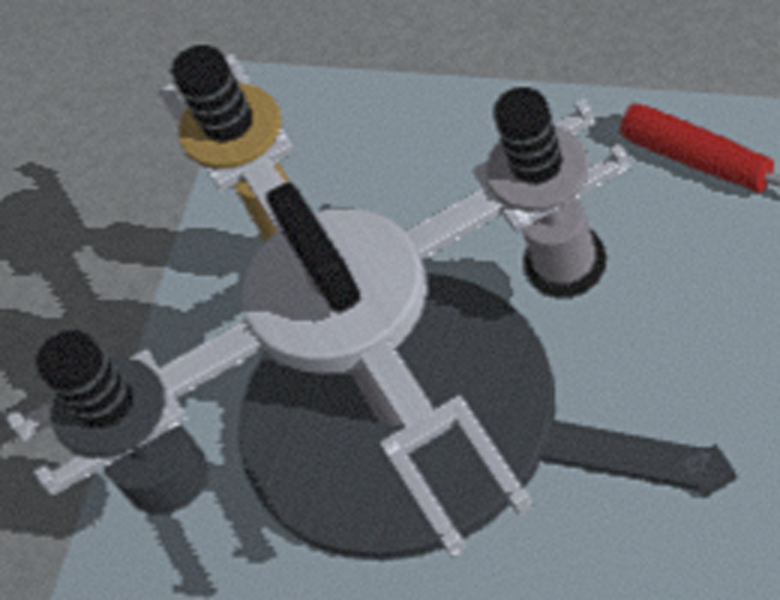

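```bash
cat > m.py <<'E'
from h import *
t=camera('top');s=camera('scene')
def both(n,pt,ps,z):
    a=atz(t,pt,z);b=atz(s,ps,z);print(n,a.round(4)[:2],b.round(4)[:2],'tri',tri([ray(t,pt),ray(s,ps)]).round(4));return (a+b)/2
E
python3 - <<'E'
from m import *
c=both('hub',(474,217.7),(141.3,244.3),.155)
m=both('tip',(345,220.7),(275,307.7),.010)
p1=both('pA',(401,151.7),(182.3,332.3),.157)   # check pairing
p2=both('pB',(417.3,138.3),(204,317.7),.157)
both('pAx',(401,151.7),(204,317.7),.157)
both('pBx',(417.3,138.3),(182.3,332.3),.157)
for n,cam in (('top',t),('scene',s)):
  for th in ['injector_mid','knob','hook']:
    o=outline_of(th,cam)
    for q in o[:2]:
        ys,xs=np.nonzero(q['pixels']);print(n,th,q['confidence'],xs.min(),xs.max(),ys.min(),ys.max(),len(xs))
for im,x0,y0,nm in ((t['img'],100,250,'ti'),(s['img'],450,190,'si')):
    cv2.imwrite(f'pics/{nm}.png',cv2.resize(im[y0:y0+90,x0:x0+90],None,fx=6,fy=6,interpolation=cv2.INTER_CUBIC))
a=cv2.imread('pics/ti.png');b=cv2.imread('pics/si.png');cv2.imwrite('pics/inj.png',cv2.resize(np.hstack([a,b]),(800,400)))
E
```

```text
hub [ 0.5443 -0.2123] [ 0.548  -0.2109] tri [ 0.5452 -0.2135  0.1502]
tip [ 0.5659 -0.0167] [ 0.5698 -0.0146] tri [ 0.5669 -0.0163  0.0035]
pA [ 0.6528 -0.0968] [ 0.6829 -0.1188] tri [ 0.6679 -0.1174  0.118 ]
pB [ 0.6759 -0.1248] [ 0.6589 -0.093 ] tri [ 0.6665 -0.1034  0.1789]
pAx [ 0.6528 -0.0968] [ 0.6589 -0.093 ] tri [ 0.6553 -0.0969  0.1486]
pBx [ 0.6759 -0.1248] [ 0.6829 -0.1188] tri [ 0.6791 -0.1244  0.1472]
top injector_mid 0.89 123 170 271 303 1210
top injector_mid 0.36 345 550 135 301 12598
top knob 0.81 394 550 136 301 8023
top hook 0.75 393 549 135 301 8428
scene injector_mid 0.86 465 507 206 270 1600
scene knob 0.95 33 238 166 334 10098
scene hook 0.72 33 238 164 334 10313
```

View pics/inj.png

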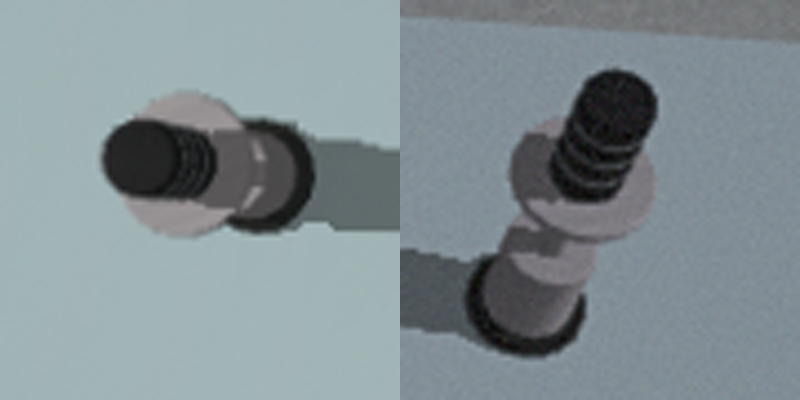

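```bash
python3 - <<'E'
from m import *
both('top',(132.2,285.6),(498.8,214.3),.151)
both('collar',(142.8,286.7),(491.2,229.4),.101)
c=np.array([.5455,-.2125]);tip=np.array([.567,-.0163])
d=tip-c;print(np.linalg.norm(d),np.arctan2(*d[::-1]))
pr=np.array([(.6553+.6791)/2,(-.0969-.1244)/2])
d=pr-c;print(np.linalg.norm(d),np.arctan2(*d[::-1]))
st=bot.observe();print(st['time_s'],R.from_matrix(Rq(st['eef_rot'])).as_euler('zyx'))
print(Rq(st['eef_rot']).round(3))
E
```

```text
top [0.4391 0.3295] [0.4443 0.332 ] tri [0.4394 0.3333 0.1434]
collar [0.4397 0.3287] [0.4408 0.3327] tri [0.4397 0.3315 0.0986]
0.19737449176628674 1.4616497630070708
0.15869565999106594 0.696835977746875
1.25 [-4.05803977e-01 -1.91134640e-05  3.14157888e+00]
[[ 0.919  0.395 -0.   ]
 [ 0.395 -0.919 -0.   ]
 [-0.     0.    -1.   ]]
```

```bash
python3 -m creep '[[[0,0.040,-0.021,-0.008,0,0,0],[0,0.042,-0.021,-0.008,0,0,0],[0,0.042,-0.021,-0.008,0,0,0],[0,0.042,-0.021,-0.008,0,0,0],[0,0.042,-0.021,0,0,0,0],[0,0.042,-0.021,0,0,0,0],[0,0.042,-0.021,0,0,0,0],[0,0.042,-0.021,0,0,0,0],[0,0.042,-0.021,0,0,0,0],[0,0.040,-0.021,0,0,0,0]]]' 20
cat > go.py <<'E'
import sys
from h import *
# go.py x y z xang : remaining tool-frame shift (current axes) and turn
st=bot.observe();M=Rq(st['eef_rot']);a=[float(v) for v in sys.argv[1:]]
print('t',round(st['time_s'],2),'pos',st['position'].round(4),'xang',round(np.arctan2(M[1,0],M[0,0]),3),'zdir',M[:,2].round(3),'F',st['force'].round(1),'gap',round(st['finger_gap'],4),'q',st['joint_positions'].round(2))
if a:
    d=np.array(a[:3])-st['position'];print('shift',(M.T@d).round(4))
    if len(a)>3:
        c,s=np.cos(a[3]),np.sin(a[3]);G=np.array([[c,s,0],[s,-c,0],[0,0,-1.]])
        print('rotvec',R.from_matrix(M.T@G).as_rotvec().round(4), 'shift in goal axes',(G.T@d).round(4))
E
python3 go.py .5455 -.2125 .25 .697
```

```text
time_s: 2.25
position: [0.5546, -0.2095, 0.2707]
eef_rot: [0.002, 0.98, 0.197, 0.001]
force: [-0.0, -0.2, 0.3]
finger_gap: 0.0919
t 2.25 pos [ 0.5546 -0.2095  0.2707] xang 0.396 zdir [ 0.003 -0.004 -1.   ] F [-0.  -0.2  0.3] gap 0.0919 q [-0.36  0.27  1.67 -0.    1.2   0.81]
shift [-0.0096 -0.0008  0.0207]
rotvec [ 0.005  -0.001  -0.3005] shift in goal axes [-0.0089 -0.0035  0.0207]
```

```bash
python3 -m creep '[[[0,-0.009,-0.001,0,0.005,0,-0.1],[0,0,0,0,0,0,-0.1],[0,0,0,0,0,0,-0.1],[0,0,0,0,0,0,0],[0,0,0,0,0,0,0],[0,0,0,0,0,0,0],[0,0,0,0,0,0,0],[0,0,0,0,0,0,0],[0,0,0,0,0,0,0],[0,0,0,0,0,0,0]]]' 20 >/dev/null
python3 go.py .5455 -.2125 .189 .697
python3 - <<'E'
from h import *
st=bot.observe();c=camera('wrist');im=c['img'].copy()
P=[(.5455,-.2125,.206)]
for s in (-.03,.03):
  P.append((.5455+s*np.cos(.697),-.2125+s*np.sin(.697),.206))
for p in proj(c,P,st): cv2.circle(im,tuple(int(v) for v in p),4,(0,0,255),-1)
cv2.imwrite('pics/w1.png',im)
E
```

```text
t 3.25 pos [ 0.55   -0.2059  0.2706] xang 0.705 zdir [ 0.003  0.002 -1.   ] F [ 0.2  0.3 -0.9] gap 0.092 q [-0.36  0.26  1.68  0.    1.2   0.5 ]
shift [-0.008   0.0021  0.0816]
rotvec [ 0.0003 -0.0034  0.0081] shift in goal axes [-0.0077  0.0022  0.0816]
```

View pics/w1.png

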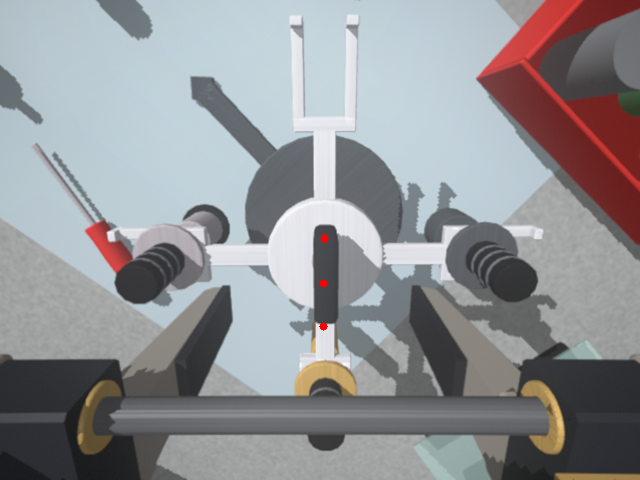

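```bash
python3 - <<'E'
from h import *
st=bot.observe();c=camera('wrist')
print(proj(c,[(.5455,-.2125,.155),(.5455,-.2125,.206),(.567,-.0163,.01),(.5455,-.2125,.015)],st).round(1))
print('hub',atz(c,(325.5,254),.155,st),'tip',atz(c,(191,77),.01,st),'base',atz(c,(324,212),.015,st))
print('barfar',atz(c,(325,226),.206,st))
cv2.imwrite('pics/w1z.png',cv2.resize(c['img'][180:350,240:410],None,fx=3.5,fy=3.5))
E
```

```text
[[323.2 257.5]
 [323.8 283.9]
 [190.2  78.7]
 [322.3 217. ]]
hub [ 0.54876205 -0.21201353  0.155     ] tip [ 0.56886186 -0.01597776  0.01      ] base [ 0.55109493 -0.21020261  0.015     ]
barfar [ 0.57456396 -0.18860643  0.206     ]
```

View pics/w1z.png

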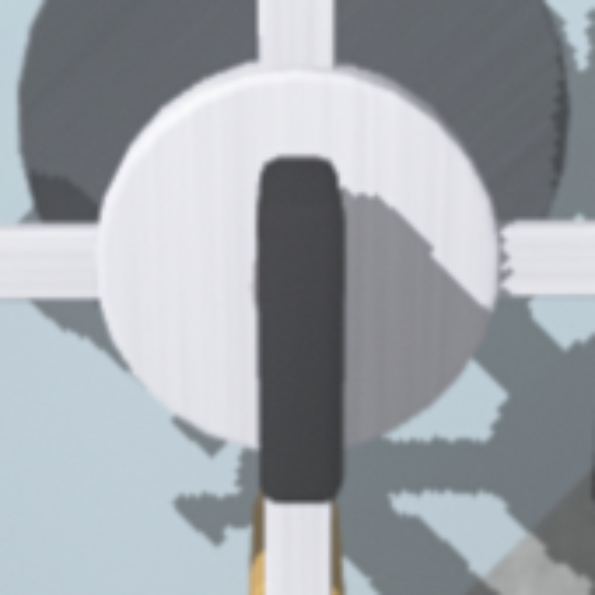

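```bash
python3 -m creep '[[[0,-0.006,0.003,0.01,0,0,0],[0,0,0,0.014,0,0,0],[0,0,0,0.014,0,0,0],[0,0,0,0.014,0,0,0],[0,0,0,0.012,0,0,0],[0,0,0,0.01,0,0,0],[0,0,0,0.006,0,0,0],[0,0,0,0,0,0,0],[0,0,0,0,0,0,0],[0,0,0,0,0,0,0]]]' 20 >/dev/null
python3 go.py .547 -.212 .189 .700
```

```text
t 4.35 pos [ 0.546  -0.2121  0.1813] xang 0.705 zdir [-0.001  0.003 -1.   ] F [-0.  -0.4  0.2] gap 0.0919 q [-0.37  0.35  1.77  0.    1.02  0.49]
shift [ 0.0009  0.0006 -0.0077]
rotvec [-0.0029 -0.0017  0.0048] shift in goal axes [ 0.0008  0.0006 -0.0077]
```

```bash
python3 -m creep '[[[0,0,0,-0.006,0,0,0],[1,0,0,0,0,0,0],[1,0,0,0,0,0,0],[1,0,0,0,0,0,0],[1,0,0,0,0,0,0],[1,0,0,0,0,0,0],[1,0,0,0,0,0,0],[1,0,0,0,0,0,0],[1,0,0,0,0,0,0],[1,0,0,0,0,0,0]]]' 20 >/dev/null
python3 go.py .547 -.212 .189 1.462
```

```text
t 5.35 pos [ 0.547  -0.2125  0.1898] xang 0.705 zdir [ 0.003  0.002 -1.   ] F [-0.3  0.4  0.7] gap 0.0215 q [-0.37  0.34  1.76  0.    1.03  0.49]
shift [ 0.0003 -0.0003  0.0008]
rotvec [ 0.0014 -0.0031 -0.7572] shift in goal axes [ 0.0005 -0.      0.0008]
```

```bash
python3 -m creep '[[[1,0,0,0,0,0,0],[1,0,0,0,0,0,0],[1,0,0,0,0,0,-0.09],[1,0,0,0,0,0,-0.1],[1,0,0,0,0,0,-0.1],[1,0,0,0,0,0,-0.1],[1,0,0,0,0,0,-0.1],[1,0,0,0,0,0,-0.1],[1,0,0,0,0,0,-0.1],[1,0,0,0,0,0,-0.07]]]' 20 >/dev/null
python3 go.py .547 -.212 .189 1.462
```

```text
t 6.35 pos [ 0.5465 -0.2122  0.1898] xang 1.491 zdir [ 0.001  0.003 -1.   ] F [-0.1 -0.6 -0.3] gap 0.016 q [-0.38  0.34  1.76  0.    1.04 -0.3 ]
shift [0.0003 0.0005 0.0008]
rotvec [ 0.0011 -0.0035  0.0293] shift in goal axes [0.0003 0.0005 0.0008]
```

```bash
python3 -m creep '[[[1,0,0,0,0,0,0],[1,0,0,0,0,0,0.03],[1,0,0,0,0,0,0],[0,0,0,0,0,0,0],[0,0,0,0,0,0,0],[0,0,0,0,0,0,0],[0,0,0,0,0,0,0],[0,0,0,0,0,0,0],[0,0,0,0,0,0,0],[0,0,0,0,0,0,0]]]' 20 >/dev/null
python3 go.py .547 -.212 .189 1.462
python3 -m creep '[[[0,0,0,0,0,0,0],[0,0,0,-0.01,0,0,0],[0,0,0,-0.02,0,0,0],[0,0,0,-0.03,0,0,0],[0,0,0,-0.04,0,0,0],[0,0,0,-0.03,0,0,0],[0,0,0,-0.01,0,0,0],[0,0,0,0,0,0,0],[0,0,0,0,0,0,0],[0,0,0,0,0,0,0]]]' 20 >/dev/null
python3 go.py .547 -.212 .189 1.462
python3 - <<'E'
from h import *
st=bot.observe();c=camera('wrist');cv2.imwrite('pics/w2.png',c['img'])
E
```

```text
t 7.35 pos [ 0.5464 -0.2121  0.1897] xang 1.453 zdir [ 0.001  0.003 -1.   ] F [-0.2  0.3  1. ] gap 0.0697 q [-0.37  0.34  1.76  0.    1.04 -0.26]
shift [0.0002 0.0006 0.0007]
rotvec [ 0.0009 -0.0036 -0.0087] shift in goal axes [0.0002 0.0006 0.0007]
t 8.35 pos [ 0.5449 -0.2121  0.3355] xang 1.453 zdir [-0.001  0.005 -1.   ] F [-0.  -0.2  0.2] gap 0.0921 q [-0.38  0.21  1.6   0.    1.33 -0.26]
shift [-0.0003  0.0024  0.1465]
rotvec [-0.0018 -0.0044 -0.0088] shift in goal axes [0.0003 0.0021 0.1465]
```

View pics/w2.png

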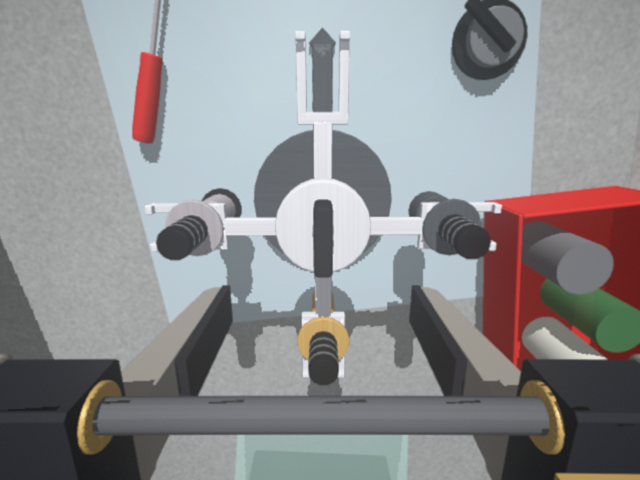

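```bash
python3 - <<'E'
from h import *
st=bot.observe();c=camera('wrist')
for n,p,z in [('pl',(300,36),.157),('pr',(344.5,36),.157),('il',(305,117),.150),('ir',(340,117),.150),('tip',(321,30),.01),('hub',(323,225),.155)]: print(n,atz(c,p,z,st).round(4))
cv2.imwrite('pics/w2z.png',cv2.resize(c['img'][15:155,250:400],None,fx=4,fy=4))
t=camera('top');cv2.imwrite('pics/t2z.png',cv2.resize(t['img'][110:310,330:530],None,fx=3,fy=3))
E
```

```text
pl [ 0.5463 -0.0545  0.157 ]
pr [ 0.5813 -0.0587  0.157 ]
il [ 0.5421 -0.1146  0.15  ]
ir [ 0.572  -0.1181  0.15  ]
tip [ 0.5672 -0.0176  0.01  ]
hub [ 0.5465 -0.2102  0.155 ]
```

View pics/w2z.png

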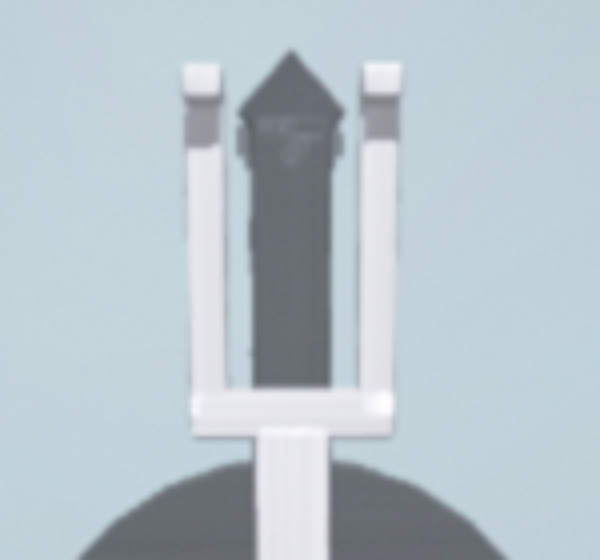

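View pics/t2z.png

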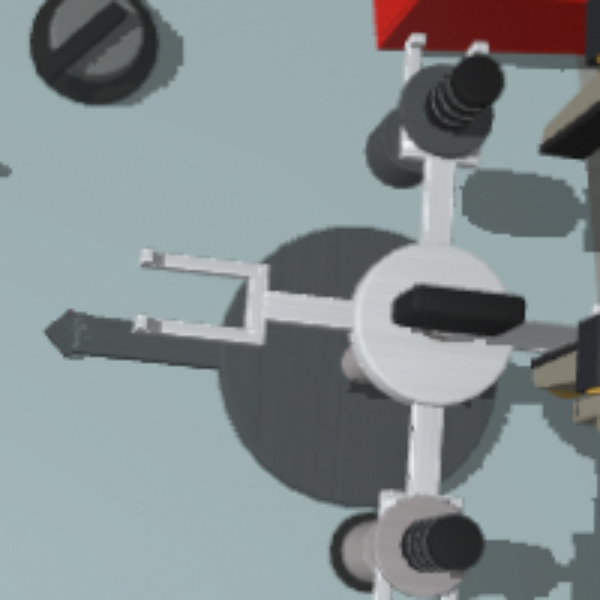

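```bash
python3 - <<'E'
from m import *
print(tri([ray(t,(156,215)),ray(s,(485,300))]))
print(tri([ray(t,(148.7+230,0)) if 0 else ray(t,(380,196)),ray(s,(0,0))]) if 0 else '')
for p in [(330+150/3,110+258/3),(330+142/3,110+323/3)]: print(atz(t,p,.157))
E
python3 go.py .440 .332 .25 1.462
```

```text
[0.56338554 0.31704651 0.08672224]

[ 0.57912256 -0.06014938  0.157     ]
[ 0.54416034 -0.05488671  0.157     ]
t 8.6 pos [ 0.5451 -0.2122  0.3359] xang 1.453 zdir [-0.001  0.004 -1.   ] F [-0.6 -0.1  0. ] gap 0.0919 q [-0.38  0.21  1.6   0.    1.33 -0.26]
shift [ 0.5277 -0.1681  0.0884]
rotvec [-0.0015 -0.0042 -0.0088] shift in goal axes [ 0.5296 -0.1636  0.0859]
```

```bash
python3 -m creep '[[[0,0.045,-0.016,0,0,0,0],[0,0.047,-0.016,0,0,0,0],[0,0.047,-0.016,0,0,0,0],[0,0.047,-0.016,0.005,0,0,0],[0,0.047,-0.016,0.01,0,0,0],[0,0.047,-0.016,0.01,0,0,0],[0,0.047,-0.016,0.01,0,0,0],[0,0.047,-0.016,0.01,0,0,0],[0,0.047,-0.016,0.01,0,0,0],[0,0.045,-0.016,0.01,0,0,0]]]' 20 >/dev/null
python3 go.py .440 .332 .25 1.462
```

```text
t 9.6 pos [0.4423 0.2677 0.2718] xang 1.443 zdir [ 0.001  0.004 -1.   ] F [1.1 0.1 0.1] gap 0.0916 q [0.54 0.15 1.82 0.   1.17 0.67]
shift [ 0.0634 -0.0105  0.022 ]
rotvec [ 0.0008 -0.0043 -0.0187] shift in goal axes [ 0.0637 -0.0093  0.0218]
```

```bash
python3 -m creep '[[[0,0.02,-0.008,0,0,-0.004,-0.019],[0,0.02,0,0,0,0,0],[0,0.015,0,0.005,0,0,0],[0,0.003,0,0,0,0,0],[0,0,0,0,0,0,0],[0,0,0,0,0,0,0],[0,0,0,0,0,0,0],[0,0,0,0,0,0,0],[0,0,0,0,0,0,0],[0,0,0,0,0,0,0]]]' 20 >/dev/null
python3 go.py .440 .332 .133 1.462
python3 - <<'E'
from h import *
st=bot.observe();c=camera('wrist');im=c['img'].copy()
for p in proj(c,[(.440,.332,.151),(.440,.332,.101)],st): cv2.circle(im,tuple(int(v) for v in p),3,(0,0,255),-1);print(p)
cv2.imwrite('pics/w3.png',im)
E
```

```text
t 10.6 pos [0.4382 0.33   0.2634] xang 1.466 zdir [-0.003 -0.003 -1.   ] F [ 0.5 -0.6 -0.1] gap 0.0922 q [ 0.64  0.21  1.77 -0.    1.17  0.75]
shift [0.0026 0.002  0.1304]
rotvec [-0.003   0.0029  0.0041] shift in goal axes [0.0022 0.0016 0.1304]
[323.37375385 245.56972055]
[323.12012497 228.38381037]
```

View pics/w3.png

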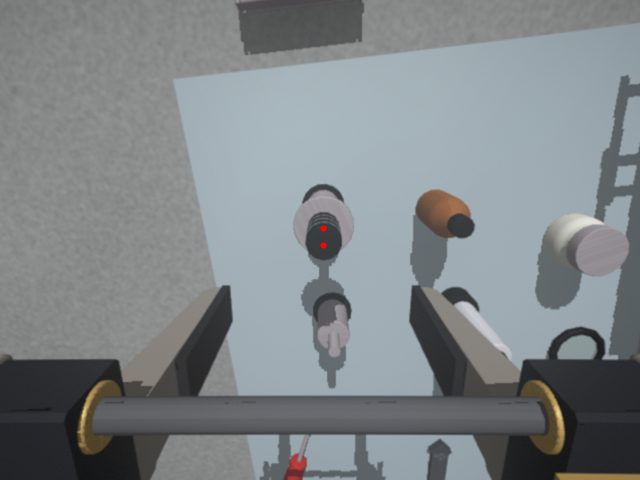

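```bash
python3 - <<'E'
from h import *
st=bot.observe();c=camera('wrist');im=c['img']
print(atz(c,(323,242),.151,st),atz(c,(323.5,223.5),.101,st))
cv2.imwrite('pics/w3z.png',cv2.resize(im[175:270,275:370],None,fx=6,fy=6))
E
```

```text
[0.44002729 0.33480835 0.151     ] [0.44080219 0.33636037 0.101     ]
```

View pics/w3z.png

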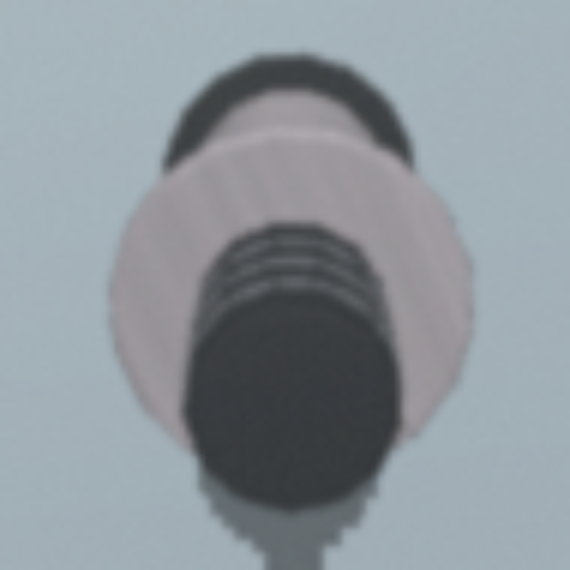

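```bash
python3 -m creep '[[[0,0.004,0.0015,0.012,0.003,-0.003,-0.004],[0,0,0,0.02,0,0,0],[0,0,0,0.02,0,0,0],[0,0,0,0.02,0,0,0],[0,0,0,0.015,0,0,0],[0,0,0,0.012,0,0,0],[0,0,0,0.01,0,0,0],[0,0,0,0.005,0,0,0],[0,0,0,0,0,0,0],[0,0,0,0,0,0,0]]]' 20 >/dev/null
python3 go.py .4402 .334 .133 1.462
```

```text
t 11.7 pos [0.4399 0.3352 0.1407] xang 1.472 zdir [-0.007 -0.006 -1.   ] F [ 0.5  0.6 -0.6] gap 0.0919 q [ 0.65  0.36  1.87 -0.    0.92  0.75]
shift [-0.0011  0.0005  0.0077]
rotvec [-0.0066  0.0062  0.0104] shift in goal axes [-0.0012  0.0005  0.0077]
```

```bash
python3 -m creep '[[[0,-0.001,0.0005,0.006,-0.0066,0.0062,0.01],[0,0,0,0,0,0,0],[0.5,0,0,0,0,0,0],[1,0,0,0,0,0,0],[1,0,0,0,0,0,0],[1,0,0,0,0,0,0],[1,0,0,0,0,0,0],[1,0,0,0,0,0,0],[1,0,0,0,0,0,0],[1,0,0,0,0,0,0]]]' 35 >/dev/null
python3 go.py .4402 .334 .133 1.462
python3 -m creep '[[[1,0,0,0,0,0,0],[1,0,0,0,0,0,0],[1,0,0,0,0,0,0],[1,0,0,0,0,0,0],[1,0,0,-0.005,0,0,0],[1,0,0,-0.01,0,0,0],[1,0,0,-0.015,0,0,0],[1,0,0,-0.02,0,0,0],[1,0,0,-0.02,0,0,0],[1,0,0,-0.02,0,0,0]]]' 35 >/dev/null
python3 go.py .560 -.03 .26 1.462
```

```text
t 12.7 pos [0.4415 0.3349 0.1366] xang 1.461 zdir [ 0.004  0.003 -1.   ] F [ 0.5 -0.4 -0.5] gap 0.0304 q [ 0.65  0.36  1.88 -0.    0.9   0.76]
shift [-0.0011 -0.0012  0.0036]
rotvec [ 0.0036 -0.0034 -0.0006] shift in goal axes [-0.001  -0.0012  0.0036]
t 13.7 pos [0.4386 0.3327 0.2283] xang 1.461 zdir [-0.003 -0.002 -1.   ] F [-0.3  0.1 -3.6] gap 0.0274 q [ 0.65  0.25  1.8  -0.    1.1   0.76]
shift [-0.3474  0.1602 -0.0312]
rotvec [-0.0026  0.0025 -0.0006] shift in goal axes [-0.3474  0.16   -0.0317]
```

```bash
python3 -m creep '[[[1,0,0,-0.035,-0.0026,0.0025,0],[1,0,0,-0.03,0,0,0],[1,-0.015,0.02,-0.01,0,0,0],[1,-0.04,0.025,0,0,0,0],[1,-0.04,0.025,0,0,0,0],[1,-0.04,0.025,0,0,0,0],[1,-0.04,0.025,0,0,0,0],[1,-0.04,0.02,0,0,0,0],[1,-0.035,0.015,0,0,0,0],[1,-0.02,0.005,0,0,0,0]]]' 35 >/dev/null
python3 go.py .573 .03 .214 1.462
```

```text
t 14.7 pos [0.5722 0.0394 0.3173] xang 1.468 zdir [ 0.01   0.005 -1.   ] F [ 0.1  0.4 -3. ] gap 0.0278 q [0.06 0.2  1.66 0.   1.27 0.16]
shift [-0.01    0.0008  0.1032]
rotvec [ 0.0089 -0.0064  0.0062] shift in goal axes [-0.0093  0.0018  0.1033]
```

```bash
python3 -m creep '[[[1,0,0,0,0,0,0],[1,0,0.001,0.01,0.004,-0.003,0.003],[1,0,0,0.02,0,0,0],[1,0,0,0.02,0,0,0],[1,0,0,0.02,0,0,0],[1,0,0,0.012,0,0,0],[1,0,0,0.006,0,0,0],[1,0,0,0,0,0,0],[1,0,0,0,0,0,0],[1,0,0,0,0,0,0]]]' 35 >/dev/null
python3 go.py .560 -.0925 .214 1.462
python3 - <<'E'
from h import *
st=bot.observe()
s=camera('scene');t=camera('top');w=camera('wrist')
a=s['img'][150:400,30:330];b=t['img'][110:310,280:520]
cv2.imwrite('pics/s4.png',cv2.resize(a,None,fx=2.6,fy=2.4));cv2.imwrite('pics/t4.png',cv2.resize(b,None,fx=3,fy=3))
cv2.imwrite('pics/w4.png',w['img'])
E
```

```text
t 15.7 pos [0.5728 0.0428 0.2271] xang 1.465 zdir [ 0.005  0.003 -1.   ] F [ 0.4  0.  -3. ] gap 0.0275 q [0.07 0.28 1.76 0.   1.1  0.17]
shift [-0.136   0.0014  0.0125]
rotvec [ 0.0049 -0.004   0.0034] shift in goal axes [-0.1359  0.002   0.0131]
```

View pics/s4.png

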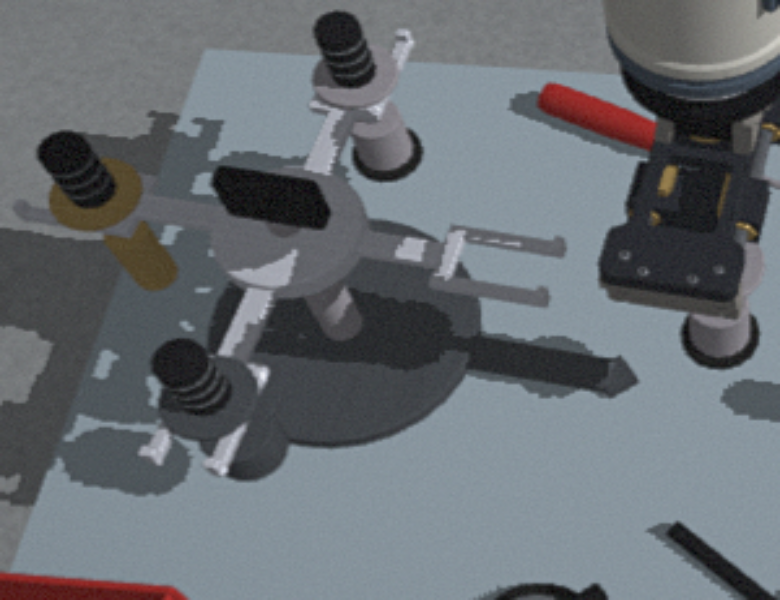

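View pics/w4.png

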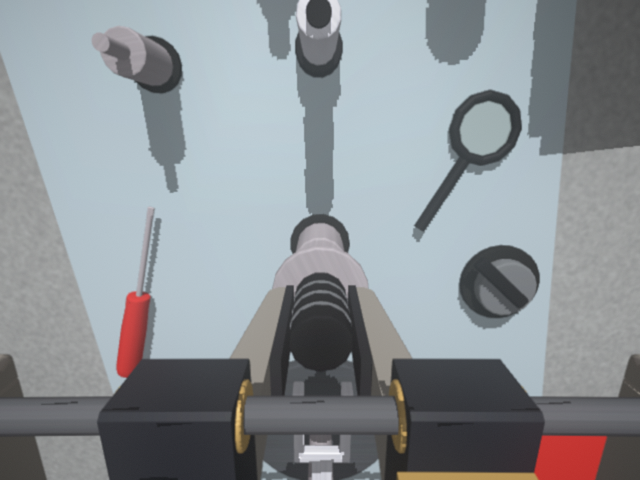

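View pics/t4.png

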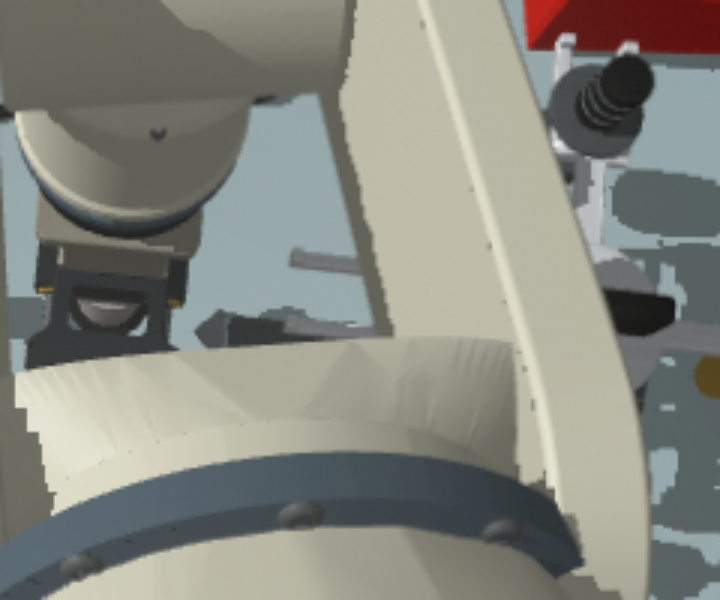

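```bash
python3 - <<'E'
from h import *
st=bot.observe();w=camera('wrist');M=Rq(st['eef_rot']);p=st['position']
cv2.imwrite('pics/w4z.png',cv2.resize(w['img'][200:400,240:400],None,fx=3.5,fy=3.0))
def tool(px,h): return (M.T@(atz(w,px,p[2]+h,st)-p)).round(4)
print('top c',tool((321,343),.151-.136),'foot far edge',tool((320,214),-.134),'collar L/R',tool((274,290),-.035),tool((368,290),-.035))
# model: circles drawn for tcp offset x0,y0=0, dz=.136
im=w['img'].copy()
for h,r in ((.0,.024),(.101,.027),(.095,.027),(.151,.014)):
    a=np.linspace(0,2*np.pi,40);P=np.stack([r*np.cos(a),r*np.sin(a),0*a+ .136-h],1)
    Pw=P@M.T+p
    cv2.polylines(im,[proj(w,Pw,st).round().astype(int)],True,(0,0,255),1)
cv2.imwrite('pics/w4m.png',cv2.resize(im[200:400,240:400],None,fx=4,fy=3))
E
```

```text
top c [ 0.    -0.    -0.015] foot far edge [ 0.0218 -0.0006  0.1341] collar L/R [ 0.0014 -0.0256  0.0349] [0.0013 0.0257 0.0351]
```

View pics/w4m.png

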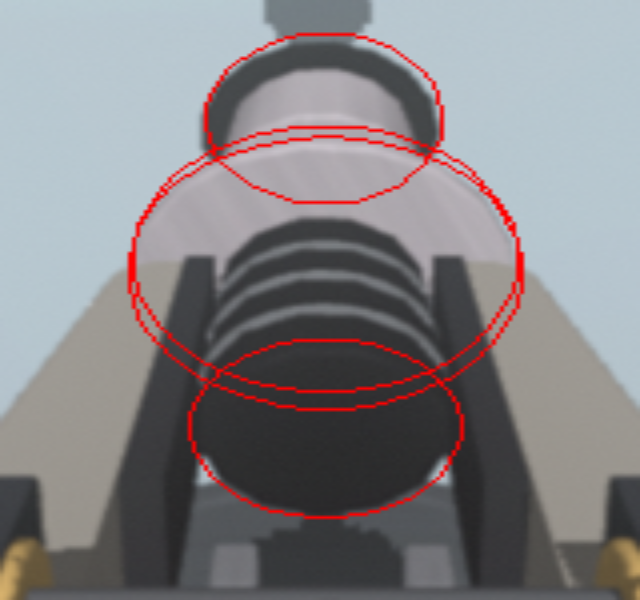

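```bash
python3 -m creep '[[[1,0,0,0.011,0.0045,-0.0035,0.0034],[1,-0.01,0.001,0,0,0,0],[1,-0.015,0,0,0,0,0],[1,-0.015,0,0,0,0,0],[1,-0.01,0,0,0,0,0],[1,-0.003,0,0,0,0,0],[1,0,0,0,0,0,0],[1,0,0,0,0,0,0],[1,0,0,0,0,0,0],[1,0,0,0,0,0,0]]]' 35 >/dev/null
python3 go.py .560 -.0915 .214 1.462
```

```text
t 16.9 pos [ 0.5676 -0.0163  0.2156] xang 1.459 zdir [ 0.001  0.    -1.   ] F [ 0.2  0.2 -3.1] gap 0.0275 q [-0.03  0.29  1.78  0.    1.08  0.08]
shift [-0.0756  0.0008  0.0016]
rotvec [ 0.001  -0.0003 -0.0027] shift in goal axes [-0.0756  0.0006  0.0016]
```

```bash
python3 -m creep '[[[1,-0.006,0.001,0,0,0,0],[1,-0.01,0,0,0,0,0],[1,-0.012,0,0,0,0,0],[1,-0.012,0,0,0,0,0],[1,-0.012,0,0,0,0,0],[1,-0.01,0,0,0,0,0],[1,-0.005,0,0,0,0,0],[1,0,0,0,0,0,0],[1,0,0,0,0,0,0],[1,0,0,0,0,0,0]]]' 35 >/dev/null
python3 go.py .560 -.0915 .192 1.462
python3 - <<'E'
from h import *
s=camera('scene');w=camera('wrist')
cv2.imwrite('pics/s5.png',cv2.resize(s['img'][180:330,80:300],None,fx=3.5,fy=3.5))
cv2.imwrite('pics/w5.png',w['img'])
E
```

```text
t 17.9 pos [ 0.5605 -0.0894  0.2156] xang 1.459 zdir [ 0.001  0.    -1.   ] F [-0.3  0.4 -3.8] gap 0.0273 q [-0.16  0.29  1.78  0.    1.08 -0.05]
shift [-0.0022 -0.0003  0.0236]
rotvec [ 0.0011 -0.0001 -0.003 ] shift in goal axes [-0.0022 -0.0003  0.0236]
```

View pics/s5.png

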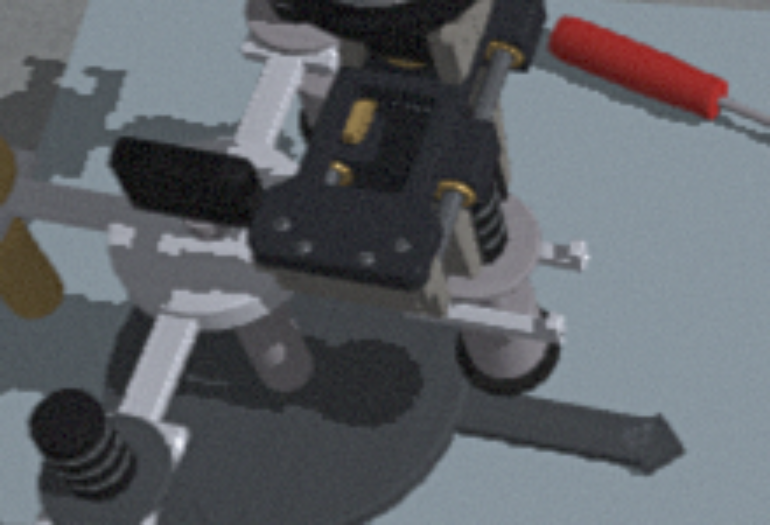

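View pics/w5.png

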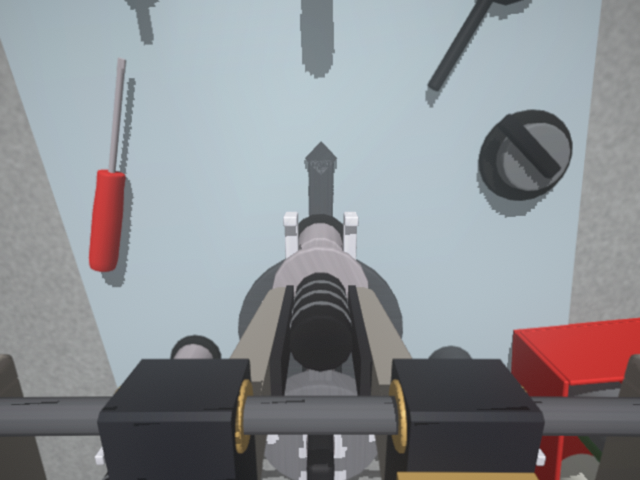

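```bash
python3 -m creep '[[[1,-0.002,0,0.004,0,0,0],[1,0,0,0.005,0,0,0],[1,0,0,0.005,0,0,0],[1,0,0,0.003,0,0,0],[1,0,0,0.002,0,0,0],[1,0,0,0,0,0,0],[1,0,0,0,0,0,0],[1,0,0,0,0,0,0],[1,0,0,0,0,0,0],[1,0,0,0,0,0,0]]]' 35 >/dev/null
python3 go.py .560 -.0915 .191 1.462
python3 - <<'E'
from h import *
st=bot.observe();w=camera('wrist');M=Rq(st['eef_rot']);p=st['position']
for px in [(291,218),(350,218)]: print(atz(w,px,.157,st))
cv2.imwrite('pics/w6.png',cv2.resize(w['img'][180:400,220:420],None,fx=3.5,fy=2.7))
E
```

```text
t 19.0 pos [ 0.5604 -0.0903  0.1946] xang 1.461 zdir [ 0.001  0.    -1.   ] F [-1.3  0.2 -4. ] gap 0.0276 q [-0.16  0.31  1.8   0.    1.03 -0.05]
shift [-0.0012 -0.0002  0.0036]
rotvec [ 0.0006 -0.0003 -0.0012] shift in goal axes [-0.0012 -0.0002  0.0036]
[ 0.54942528 -0.04789584  0.157     ]
[ 0.57991378 -0.05127421  0.157     ]
```

View pics/w6.png

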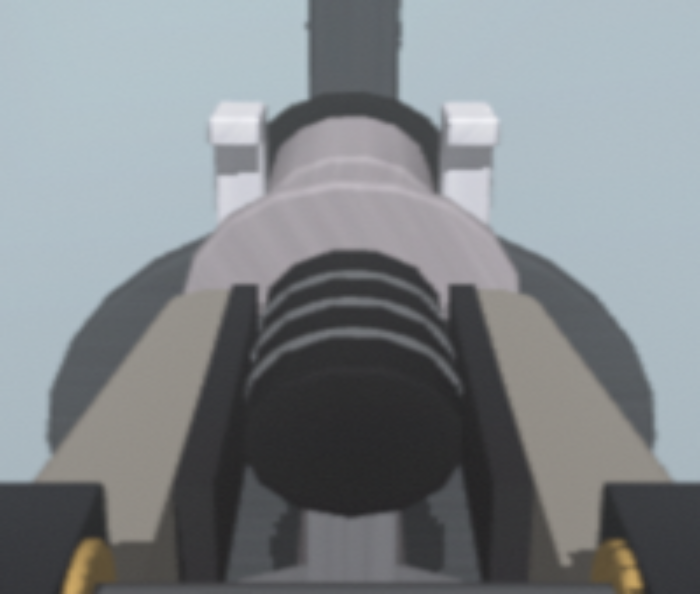

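```bash
python3 -m creep '[[[1,0,0,0.0015,0,0,0],[1,0,0,0,0,0,0],[1,0,0,0.0015,0,0,0],[1,0,0,0,0,0,0],[1,0,0,0,0,0,0],[1,0,0,0,0,0,0],[1,0,0,0,0,0,0],[1,0,0,0,0,0,0],[1,0,0,0,0,0,0],[1,0,0,0,0,0,0]]]' 35 >/dev/null
python3 go.py .560 -.0915 .191 1.462
```

```text
t 20.05 pos [ 0.5606 -0.0904  0.1916] xang 1.461 zdir [ 0.001  0.    -1.   ] F [ 0.5 -0.7 -3.4] gap 0.0274 q [-0.16  0.31  1.8   0.    1.03 -0.05]
shift [-0.0012 -0.0005  0.0006]
rotvec [ 0.0012 -0.0002 -0.0012] shift in goal axes [-0.0012 -0.0005  0.0006]
```

```bash
python3 -m creep '[[[1,0,0,0.001,0,0,0],[1,0,0,0,0,0,0],[1,0,0,0.001,0,0,0],[1,0,0,0,0,0,0],[1,0,0,0,0,0,0],[1,0,0,0,0,0,0],[1,0,0,0,0,0,0],[1,0,0,0,0,0,0],[1,0,0,0,0,0,0],[1,0,0,0,0,0,0]]]' 35 >/dev/null
python3 go.py .560 -.0915 .191 1.462
```

```text
t 21.05 pos [ 0.562  -0.0908  0.1915] xang 1.461 zdir [ 0.005 -0.001 -1.   ] F [ 0.  -0.6  0.5] gap 0.0276 q [-0.16  0.31  1.8   0.    1.02 -0.05]
shift [-0.0009 -0.0019  0.0005]
rotvec [ 0.0048  0.0002 -0.0013] shift in goal axes [-0.0009 -0.0019  0.0005]
```

```bash
python3 -m creep '[[[0.6,0,0,0,0,0,0],[0.5,0,0,0,0,0,0],[0.4,0,0,0,0,0,0],[0.2,0,0,0,0,0,0],[0,0,0,0,0,0,0],[0,0,0,0,0,0,0],[0,0,0,0,0,0,0],[0,0,0,0,0,0,0],[0,0,0,0,0,0,0],[0,0,0,0,0,0,0]]]' 20 >/dev/null
python3 go.py
python3 -c "
from h import *
w=camera('wrist');cv2.imwrite('pics/w7.png',w['img'])"
```

```text
t 22.05 pos [ 0.5622 -0.0907  0.1915] xang 1.461 zdir [ 0.005 -0.001 -1.   ] F [1.  0.  0.4] gap 0.0915 q [-0.16  0.31  1.8   0.    1.02 -0.05]
```

View pics/w7.png

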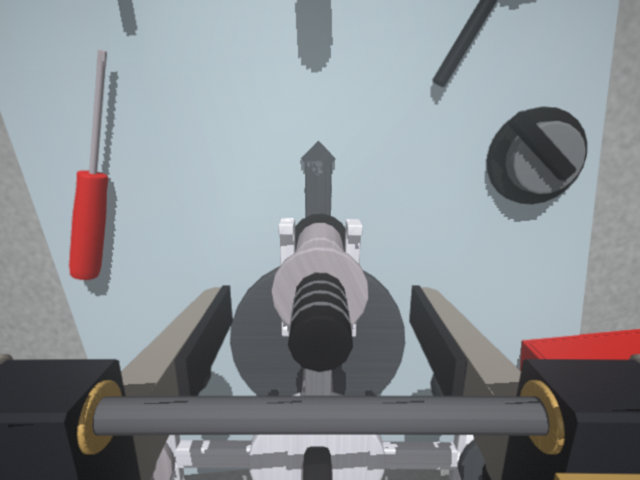

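The picture shows the injector hanging upright between the prongs (collar around (320,285), tips at (287,225) and (352,225)) with the jaws clear. I now raise the arm straight up, then move it aside for a check.

```bash
python3 -m creep '[[[0,0,0,-0.01,0,0,0],[0,0,0,-0.02,0,0,0],[0,0,0,-0.03,0,0,0],[0,0,0,-0.03,0,0,0],[0,0,0,-0.03,0,0,0],[0,0.03,0,-0.02,0,0,0],[0,0.04,0,0,0,0,0],[0,0.045,0,0,0,0,0],[0,0.045,0,0,0,0,0],[0,0.045,0,0,0,0,0]]]' 20 >/dev/null
python3 -m creep '[[[0,0.045,0,0,0,0,0],[0,0.045,0,0,0,0,0],[0,0.045,0,0,0,0,0],[0,0.02,0,0,0,0,0],[0,0,0,0,0,0,0],[0,0,0,0,0,0,0],[0,0,0,0,0,0,0],[0,0,0,0,0,0,0],[0,0,0,0,0,0,0],[0,0,0,0,0,0,0]]]' 20 >/dev/null
python3 go.py
python3 - <<'E'
from h import *
s=camera('scene');t=camera('top')
cv2.imwrite('pics/s8.png',cv2.resize(s['img'][150:350,30:290],None,fx=3,fy=3))
cv2.imwrite('pics/t8.png',cv2.resize(t['img'][110:310,330:570],None,fx=3,fy=3))
E
```

```text
t 24.1 pos [0.603  0.2745 0.3515] xang 1.453 zdir [ 0.016 -0.001 -1.   ] F [-0.8 -0.5 -1. ] gap 0.092 q [ 0.43  0.32  1.42 -0.01  1.38  0.55]
```

View pics/s8.png

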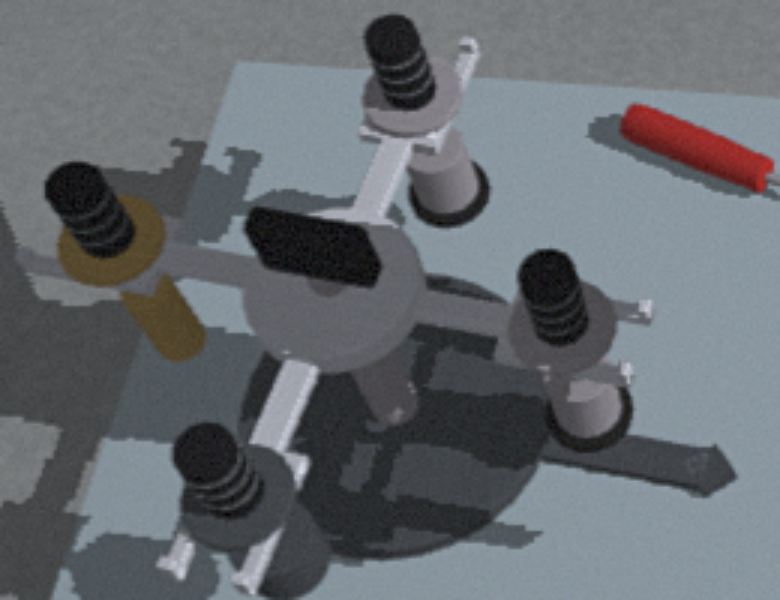

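View pics/t8.png

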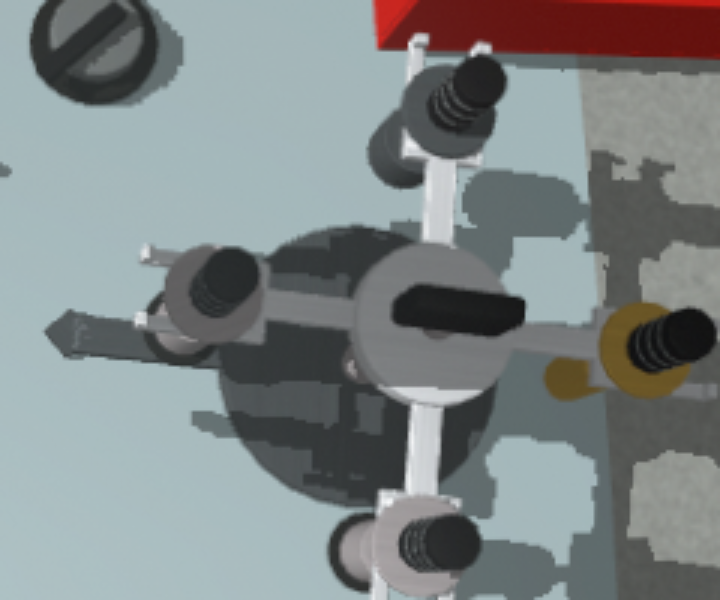

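```bash
python3 - <<'E'
from m import *
both('collar',(401.7,207),(217.3,257.3),.156)
both('top',(330+232/3,110+272/3),(30+546/3,150+278/3),.206)
E
```

```text
collar [ 0.5615 -0.0946] [ 0.5609 -0.092 ] tri [ 0.5612 -0.0931  0.1567]
top [ 0.5607 -0.0931] [ 0.5653 -0.091 ] tri [ 0.5619 -0.0934  0.2002]
```

```bash
python3 -c "
from h import *
print(bot.observe()['time_s'],bot.close_job())"
```

```text
the job is handed in; nothing more can be done
24.3 None
```

I turned the carousel by its knob about 0.76 rad counter-clockwise, which put the empty hook over the pointer while the injector was still on the bench. I then hung the injector on that hook, let go, moved the arm clear, and handed in at 24.3 s. The hand-in reports no verdict.

Last checks, from the top and scene cameras:
- **Position:** the collar is at about (0.561, -0.093), within about 2 mm of the estimated seat at (0.560, -0.0925).
- **Height:** the collar measured 0.157 m, where a seated collar's top should be 0.156 m.
- **Upright:** the centre of the grip's top lies within about 1 mm of the collar's centre, horizontally.
- **Hook over the pointer:** the hook's direction and the pointer's agreed to about 0.01 rad. That was measured before hanging; the final pictures show no visible shift.
- **Clear of the robot:** the arm is away from everything, with the gripper open.

The two cameras differed by 2–5 mm on some points, and the grip top triangulated about 6 mm low. A similar low reading showed in the earlier measurements, so I took it as calibration error. No check failed.

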